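# Weigh the carton on the dispensary scale

## Robot

A 6-joint arm with a two-finger parallel gripper is mounted at the origin on the work surface. World frame = base frame: x ahead of the robot, y to its left, z up, the work surface at z = 0. Lengths are in m, angles in rad, forces in N, time in s.
With the tool pointing down it reaches from about 0.35 to 0.85 m from the base axis. Payload 8.1 kg.
Tool frame: the origin (TCP) lies at the very end of the fingers, on their centre line; the grasp point (between the pads) lies 19 mm behind it; z points along the fingers, y is the direction in which the jaws open and shut (so a half turn about z gives the same grasp; the last joint's range is limited). The gripper opens to 93 mm and grips with 3 to 60 N. Pads are 15 mm wide; open, the fingers measure 128 mm over their backs; the gripper's body (75 mm by 188 mm) begins 65 mm behind the grasp point.
Start: joints at [1.166, 0.13, 1.488, -0, 1.523, -0.085], TCP at [0.189, 0.57, 0.195] pointing down, gripper open.
Joint ranges: [-2.96, 2.96], [-0.89, 2.26], [0.02, 2.5], [-1.34, 4.48], [0, 2.73], [-2.66, 2.66]. Speed limits (rad/s): [2.39, 2.39, 2.79, 3.14, 3.14, 3.14].

## Interface

Orientations are given as a rotation vector (axis times angle).
In Python, from plant import robot gives the robot as it stands.
- The arm moves only by the shell command python3 -m inch 'ROWS' [FORCE]. ROWS is JSON, a list that holds one entry, the list of rows, each a list of 7 numbers: the shift along the tool's x, y, z in cm, then the turn, a rotation vector about the tool's x, y, z in degrees, then the gripper command: -1 is fully open, 1 is shut, values between are in proportion. A call has 1 to 5 rows; each row shifts and turns the commanded pose from where the row before left it, along the tool's axes as they then stand; what a row does not reach is not made up. A row lasts 1/10 s, in which the tool goes at most 50 mm and 8.59 degrees, less where a joint would pass 70% of its speed; a pose out of reach is approached as far as the arm can. A call with a gripper value outside its range is refused whole. The fingers move at their own pace and stop on an object; FORCE is the grip in N (left out, the last holds). Time passes only in rows, so rows that do not move let the fingers close. It gives the time, the measured TCP pose, the force and the opening at its end, in the units of the state.
- robot.read_state(): the state, without advancing time (a new reading comes with each control period).
- robot.read_camera(name): name is "scene" or "top"; returns a dict with "image" (400x640x3 uint8, blue, green, red), "K" (3x3 intrinsics, pixels), "R" (3x3) and "t" (3): a world point X has camera coordinates R X + t. Camera axes: x right, y down, z forward; pixel columns grow to the right and rows downward; lengths in m; the calibration is good to about 2 mm. A picture is of the moment at which its call begins. There is no depth.
- robot.close_job(): hands the job in, once; it reports no verdict.
The state is a dict: "t": time; "q": joint angles; "dq": joint speeds; "joint_torque": joint torques, N m; "tool_pos": TCP position; "orientation": TCP orientation; "force": force on the tool from outside, world axes, zero at the start; "wrist_torque": the same for the moment, N m; "opening": finger opening in m.
Only numpy, scipy, OpenCV 4.12 (cv2) and the standard library are available. Lean on these libraries where they do the work, as an engineer would, in place of code of your own. Each camera call takes 0.05 s, during which the arm holds its last target. There are 200 camera calls.

## Task

The flat square cardboard carton has to be weighed. It is too wide to grip, so push it up the ramp of the bench scale until it stands wholly on the flat steel platform, squarely and clear of the ramp and the console, and leave the round tin beside it where it is.

Things in the scene. Friction and masses are not known exactly. Their poses are not given: they have to be found in the camera images.
- carton: The carton to weigh: a closed flat square cardboard box, 100 x 100 mm, 50 mm high, 0.3 to 0.5 kg, a pale paper tape across its lid. It stands on the counter before the foot of the ramp, in the left or right half of its width, up to 8 degrees off square. Origin: centre of its underside; x, y parallel to its sides, y roughly up the ramp at the start, z up.
- tin: Bystander: a loose round metal tin with a lid, 100 mm in diameter, 50 mm high, standing before the other half of the ramp, its centre 120 to 155 mm from the carton's. Origin: centre of its underside.
- scale: Fixed bench scale. Origin: at counter level under the platform's centre; y is the push direction, x along the width, z up. Flat steel platform 280 (x) by 180 mm (y), 20 mm high, y = -90 to 90. An aluminium ramp, also 280 wide, rises evenly from the counter at y = -190 to the platform at y = -90. Grey console 45 high at y = 105 to 155. Carton and tin start at x = +-62 to 74, y = -285 to -250.
Not all that is in view belongs to the job. What is shaped like the carton but turquoise is not meant.

How it is judged:
By the outcome, as a careful person would: the job done as asked, in the order asked, and still so for the second after the job is handed in, with the robot touching nothing.
It also fails if it takes over 35 s, if anything falls off the work surface, if the arm or the gripper's body presses on something with over 40 N, if the wrist force passes 120 N, or if a joint passes its speed limit or range.

## Working session

There is one attempt and no reset: what is moved stays moved. The work goes in short steps, Python scripts to look and compute and a shell command to move; the robot and the scene stay as the last step left them, time stands still between calls to the robot, and variables do not carry over. Pictures are saved under pics/ and viewed, about 8 in all and at most 12, crops included, and the job is handed in when it is done.

```bash
ls; mkdir -p pics
python3 - <<'E'
from plant import robot
import cv2
print(robot.read_state())
for n in("top","scene"):
    c=robot.read_camera(n);cv2.imwrite(f"pics/{n}0.png",c["image"]);print(n,c["K"],c["R"],c["t"])
E
```

```text
pics
{'t': 0.0, 'q': array([ 1.16561625e+00,  1.31143707e-01,  1.48927264e+00,  3.74115349e-06,
        1.52299405e+00, -8.53874047e-02]), 'dq': array([ 0.00137774, -0.00081692,  0.00066105, -0.0005115 , -0.00112024,
        0.00088758]), 'joint_torque': array([ 1.33813592e-03, -5.59848154e+01, -4.91754806e+01,  7.69465906e-02,
        3.54085502e-02, -1.44261953e-04]), 'tool_pos': array([0.18835117, 0.56902866, 0.19360156]), 'orientation': array([-5.00120624e-01, -3.10107725e+00,  2.76803097e-03]), 'force': array([-0.33415624,  0.81235704, -0.06559912]), 'wrist_torque': array([ 0.0562352 , -0.00596692,  0.009998  ]), 'opening': 0.09290429001945538}
top [[374.98146157   0.         325.29069814]
 [  0.         374.98146157 191.03662429]
 [  0.           0.           1.        ]] [[ 0.01854957 -0.99977788 -0.01000555]
 [-0.98412536 -0.01649071 -0.17670692]
 [ 0.17650267  0.01312456 -0.98421266]] [-0.10986291  0.49411205  0.90727408]
scene [[370.40737215   0.         318.14041614]
 [  0.         370.40737215 201.75487951]
 [  0.           0.           1.        ]] [[-0.80902545  0.58768917  0.00996316]
 [ 0.39184119  0.55189644 -0.73611874]
 [-0.43810764 -0.59163481 -0.67677909]] [ 0.47115745 -0.08745336  1.01177884]
```

View pics/top0.png

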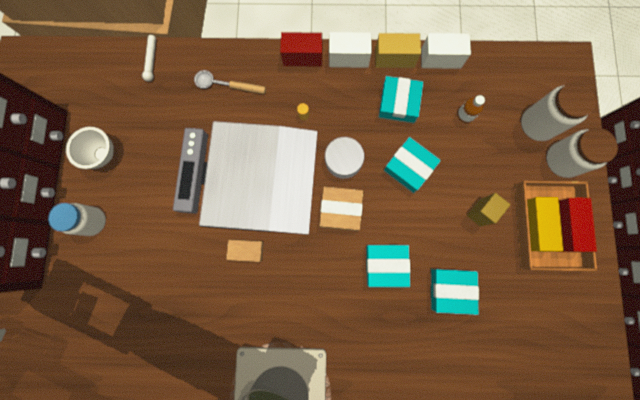

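View pics/scene0.png

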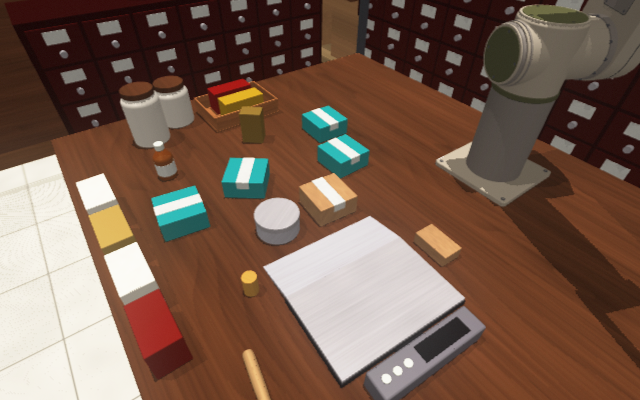

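The top view shows the scale at (205–317, 122–233) with its console on the left, so the push goes left in the image. Candidates:
- Tan box with pale tape at (342,208): matches the carton.
- Small untaped tan block at (244,251): no.
- Turquoise boxes at (402,99), (413,164), (389,266) and (456,292): not meant.
- Yellow-brown box at (489,209): no.

The tin is at (344,158).

```bash
cat > h.py <<'E'
import numpy as np,cv2
def ray(c,uv,z):
    R,t=np.array(c["R"]),np.array(c["t"]);o=-R.T@t
    d=(np.linalg.inv(c["K"])@np.c_[np.atleast_2d(uv),np.ones(len(np.atleast_2d(uv)))].T).T@R
    return o+d*((z-o[2])/d[:,2])[:,None]
def proj(c,X):
    p=np.atleast_2d(X)@np.array(c["R"]).T+c["t"];p=p@np.array(c["K"]).T;return p[:,:2]/p[:,2:]
def biggest(m):
    return max(cv2.findContours(m,cv2.RETR_EXTERNAL,cv2.CHAIN_APPROX_NONE)[0],key=cv2.contourArea)
E
python3 - <<'E'
from plant import robot
from h import *
from scipy.spatial.transform import Rotation as Ro
c=robot.read_camera("top");im=c["image"];hsv=cv2.cvtColor(im,cv2.COLOR_BGR2HSV)
# sample colours
for u,v in((342,195),(342,208),(342,222),(342,227),(290,180),(230,180),(345,155),(345,174),(330,240)):print((u,v),hsv[v,u])
# bright things
m=((hsv[...,2]>150)).astype(np.uint8)*255
def roi(m,x0,y0,x1,y1):
    z=np.zeros_like(m);z[y0:y1,x0:x1]=m[y0:y1,x0:x1];return z
ct=biggest(roi(m,319,183,368,236)); r=cv2.minAreaRect(ct);print("carton px",r)
b=cv2.boxPoints(r);P=ray(c,b,.05);print(P,np.linalg.norm(np.diff(P,axis=0),axis=1),P.mean(0))
tn=biggest(roi(m,322,134,368,182));(u,v),rr=cv2.minEnclosingCircle(tn);print("tin",u,v,rr,ray(c,[(u,v),(u+rr,v)],.05))
sc=biggest(roi(m,196,115,321,240));q=cv2.approxPolyDP(sc,6,True)[:,0];print("scale px",q.tolist())
print(ray(c,q,0.0),"\n",ray(c,q,.02))
s=robot.read_state();print(Ro.from_rotvec(s["orientation"]).as_matrix().round(3))
o=im.copy();cv2.drawContours(o,[ct,tn,sc],-1,(0,0,255),1);cv2.imwrite("pics/m.png",cv2.resize(o[100:260,170:400],None,fx=3,fy=3))
E
```

```text
(342, 195) [ 17 134 217]
(342, 208) [ 33  12 240]
(342, 222) [ 18 134 220]
(342, 227) [ 16 138 205]
(290, 180) [ 36   5 235]
(230, 180) [ 24  17 214]
(345, 155) [ 23   9 221]
(345, 174) [ 28  16 195]
(330, 240) [ 13 175 121]
carton px ((341.25, 207.75), (41.555904388427734, 40.37894058227539), 5.19442892074585)
[[ 0.40662857 -0.08658982  0.05      ]
 [ 0.50820167 -0.0936231   0.05      ]
 [ 0.50028888 -0.19797445  0.05      ]
 [ 0.39915572 -0.18900068  0.05      ]] [0.10181631 0.10465093 0.10153051] [ 0.45356871 -0.14179701  0.05      ]
tin 344.1717224121094 155.31373596191406 19.45607566833496 [[ 0.58851158 -0.14781706  0.05      ]
 [ 0.58929547 -0.19757083  0.05      ]]
scale px [[214, 121], [199, 224], [308, 233], [317, 132]]
[[ 6.94547257e-01  2.09536437e-01  1.11022302e-16]
 [ 4.10467284e-01  2.28775741e-01  0.00000000e+00]
 [ 3.92095299e-01 -5.76110939e-02  0.00000000e+00]
 [ 6.67162339e-01 -7.48626631e-02  1.11022302e-16]] 
 [[ 0.68706379  0.20293623  0.02      ]
 [ 0.40878631  0.22178256  0.02      ]
 [ 0.39078958 -0.05875466  0.02      ]
 [ 0.66023822 -0.07565385  0.02      ]]
[[-0.949  0.314 -0.001]
 [ 0.314  0.949 -0.001]
 [ 0.    -0.001 -1.   ]]
```

View pics/m.png

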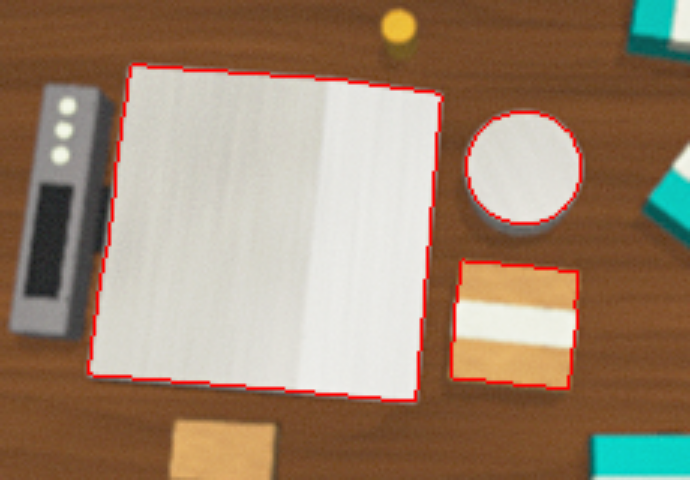

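The crop confirms the taped tan carton, about 0.101 m a side, with the tin at 135 mm from it. Worked out from the corners:
- **Scale:** origin about (0.542, 0.123), turned −3.8°. Platform width measures 0.279 and length with ramp 0.280, which fits.
- **Carton:** (−0.071, −0.270) in the scale frame, nearly square.

First I turn the tool so that its x axis is the push direction, with the fingers part-closed to 55 mm for a two-point push.

```bash
python3 -m inch '[[[0,0,0,0,0,8.4,-0.18],[0,0,0,0,0,8.4,-0.18],[0,0,0,0,0,8.4,-0.18],[0,0,0,0,0,8.4,-0.18],[0,0,0,0,0,8.4,-0.18]]]'; python3 -m inch '[[[0,0,0,0,0,8.4,-0.18],[0,0,0,0,0,8.4,-0.18],[0,0,0,0,0,8.4,-0.18],[0,0,0,0,0,8.4,-0.18],[0,0,0,0,0,0,-0.18]]]'
cat >> h.py <<'E'
from scipy.spatial.transform import Rotation as Ro
def where(s):
    M=Ro.from_rotvec(s["orientation"]).as_matrix();a=np.deg2rad(-3.8);S=np.array([[np.cos(a),-np.sin(a)],[np.sin(a),np.cos(a)]])
    p=np.array(s["tool_pos"]);print("t",round(s["t"],2),"tcp scale x,y,z",(S.T@(p[:2]-[.542,.123])).round(4),p[2].round(4),"yaw err deg",round(np.degrees(np.arctan2(M[1,1],M[0,1]))+3.8,2),"tilt",M[:,2].round(3),"F",np.round(s["force"],1),"open",round(s["opening"],4))
E
python3 -c "
from plant import robot;from h import *;where(robot.read_state())"
```

```text
t: 0.65
tool_pos: [0.1885, 0.5693, 0.1942]
orientation: [1.587, 2.711, -0.001]
force: [0.1, -0.5, 0.3]
opening: 0.058
t: 1.15
tool_pos: [0.1885, 0.5694, 0.1942]
orientation: [2.299, 2.141, -0.001]
force: [0.6, -0.2, -0.7]
opening: 0.0548
t 1.15 tcp scale x,y,z [-0.3823  0.422 ] 0.1942 yaw err deg -0.26 tilt [-0.    -0.001 -1.   ] F [ 0.6 -0.2 -0.7] open 0.0548
```

```bash
python3 -m inch '[[[-2.8,3.9,0,0,0,0,-0.18],[-2.8,3.9,0,0,0,0,-0.18],[-2.8,3.9,0,0,0,0,-0.18],[-2.8,3.9,0,0,0,0,-0.18]]]'; python3 -m inch '[[[-2.8,3.9,0,0,0,0,-0.18],[-2.8,3.9,0,0,0,0,-0.18],[-2.8,3.9,0,0,0,0,-0.18],[-2.8,3.9,0,0,0,0,-0.18]]]'; python3 -m inch '[[[-4.8,0,0,0,0,0,-0.18],[-4.8,0,0,0,0,0,-0.18],[-4.8,0,0,0,0,0,-0.18],[-4.8,0,0,0,0,0,-0.18],[-4.8,0,0,0,0,0,-0.18]]]';python3 -m inch '[[[-4.8,0,0,0,0,0,-0.18],[-4.8,0,0,0,0,0,-0.18],[-4.8,0,0,0,0,0,-0.18],[-4.8,0,0,0,0,0,-0.18],[-4.8,0,0,0,0,0,-0.18]]]';python3 -m inch '[[[-4,0,0,0,0,0,-0.18],[-4,0,0,0,0,0,-0.18],[0,0,0,0,0,0,-0.18],[0,0,0,0,0,0,-0.18]]]'
python3 -c "
from plant import robot;from h import *;where(robot.read_state())"
```

```text
t: 1.55
tool_pos: [0.3375, 0.4459, 0.1945]
orientation: [2.29, 2.151, -0.0]
force: [0.7, -0.0, 0.5]
opening: 0.0549
t: 1.95
tool_pos: [0.4858, 0.3233, 0.1946]
orientation: [-2.291, -2.15, -0.0]
force: [-0.6, 0.6, 0.1]
opening: 0.0548
t: 2.45
tool_pos: [0.4676, 0.0836, 0.1945]
orientation: [2.29, 2.15, 0.0]
force: [1.0, -0.1, 0.6]
opening: 0.0543
t: 2.95
tool_pos: [0.4512, -0.156, 0.1948]
orientation: [2.29, 2.15, 0.0]
force: [1.1, -0.1, 0.2]
opening: 0.055
t: 3.35
tool_pos: [0.4458, -0.2343, 0.1943]
orientation: [-2.294, -2.145, -0.0]
force: [0.3, -0.1, -0.7]
opening: 0.0548
t 3.35 tcp scale x,y,z [-0.0723 -0.3628] 0.1943 yaw err deg -0.06 tilt [-0.001  0.001 -1.   ] F [ 0.3 -0.1 -0.7] open 0.0548
```

```bash
python3 -m inch '[[[0,0,4.5,0,0,0,-0.18],[0,0,4.5,0,0,0,-0.18],[0,0,4.5,0,0,0,-0.18],[0,0.1,3,0,0,0,-0.18],[0,0,1.3,0,0,0,-0.18]]]'
python3 - <<'E'
from plant import robot;from h import *
where(robot.read_state())
im=robot.read_camera("scene")["image"];im2=robot.read_camera("top")["image"]
cv2.imwrite("pics/c1.png",np.hstack([cv2.resize(im[100:350,180:480],None,fx=1.3,fy=1.3),cv2.resize(im2[80:330,190:490],None,fx=1.3,fy=1.3)]))
E
```

```text
t: 3.85
tool_pos: [0.4453, -0.2308, 0.0132]
orientation: [-2.288, -2.145, 0.001]
force: [-0.6, -0.4, -0.7]
opening: 0.0548
t 3.85 tcp scale x,y,z [-0.0731 -0.3595] 0.0132 yaw err deg 0.1 tilt [-0.004  0.003 -1.   ] F [-0.6 -0.4 -0.7] open 0.0548
```

View pics/c1.png

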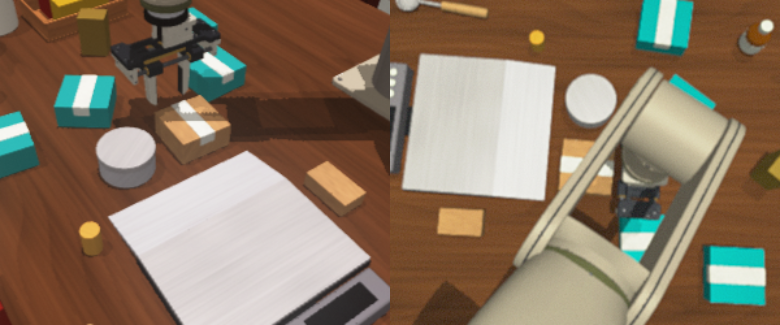

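Both views show the fingers behind the carton (left crop around (165,85)), clear of the tin and the turquoise boxes. I start pushing.

```bash
python3 -m inch '[[[1,0,0,0,0,0,-0.18],[1,0,0,0,0,0,-0.18],[1,0,0,0,0,0,-0.18],[1,0,0,0,0,0,-0.18],[1,0,0,0,0,0,-0.18]]]'; python3 -m inch '[[[1,0,0,0,0,0,-0.18],[1,0,0,0,0,0,-0.18],[1,0,0,0,0,0,-0.18],[1,0,0,0,0,0,-0.18],[1,0,0,0,0,0,-0.18]]]'
python3 -c "
from plant import robot;from h import *;where(robot.read_state())"
```

```text
t: 4.45
tool_pos: [0.4519, -0.1844, 0.0181]
orientation: [2.293, 2.142, 0.0]
force: [-0.3, -4.6, 3.1]
opening: 0.0545
t: 4.95
tool_pos: [0.4545, -0.1341, 0.0171]
orientation: [2.295, 2.143, -0.0]
force: [-0.6, -6.0, 3.9]
opening: 0.0547
t 4.95 tcp scale x,y,z [-0.0703 -0.2623] 0.0171 yaw err deg -0.13 tilt [ 0.001 -0.001 -1.   ] F [-0.6 -6.   3.9] open 0.0547
```

```bash
python3 -m inch '[[[1,0,-0.1,0,0,0,-0.18],[1,0,-0.2,0,0,0,-0.18],[1,0,-0.2,0,0,0,-0.18],[1,0,-0.2,0,0,0,-0.18],[1,0,-0.2,0,0,0,-0.18]]]'; python3 -m inch '[[[1,0,-0.2,0,0,0,-0.18],[1,0,-0.2,0,0,0,-0.18],[1,0,-0.2,0,0,0,-0.18],[1,0,-0.2,0,0,0,-0.18],[1,0,-0.2,0,0,0,-0.18]]]'
python3 - <<'E'
from plant import robot;from h import *
where(robot.read_state())
im=robot.read_camera("scene")["image"]
cv2.imwrite("pics/c2.png",cv2.resize(im[120:400,200:500],None,fx=2,fy=2))
E
```

```text
t: 5.45
tool_pos: [0.4573, -0.0834, 0.0256]
orientation: [-2.296, -2.144, 0.0]
force: [0.1, -2.4, -1.4]
opening: 0.0549
t: 5.95
tool_pos: [0.4613, -0.0338, 0.0361]
orientation: [2.296, 2.144, 0.0]
force: [-0.4, -3.9, 2.0]
opening: 0.0546
t 5.95 tcp scale x,y,z [-0.0702 -0.1618] 0.0361 yaw err deg -0.13 tilt [ 0.001 -0.    -1.   ] F [-0.4 -3.9  2. ] open 0.0546
```

View pics/c2.png

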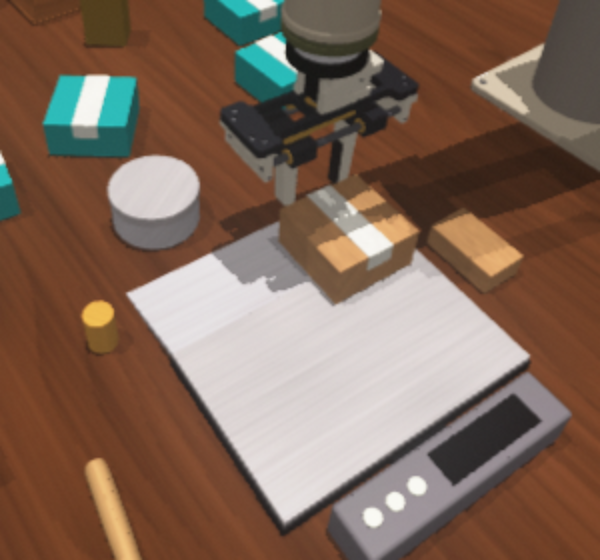

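The carton is on the ramp at (350,240), square to the fingers, and the tin is untouched. I continue about 10.4 cm.

```bash
python3 -m inch '[[[1,0,-0.1,0,0,0,-0.18],[1,0,-0.1,0,0,0,-0.18],[1,0,-0.1,0,0,0,-0.18],[1,0,0,0,0,0,-0.18],[1,0,0,0,0,0,-0.18]]]'; python3 -m inch '[[[1,0,0,0,0,0,-0.18],[1,0,0,0,0,0,-0.18],[1,0,0,0,0,0,-0.18],[1,0,0,0,0,0,-0.18],[0.7,0,0,0,0,0,-0.18]]]';  python3 -m inch '[[[0,0,0,0,0,0,-0.18],[0,0,0,0,0,0,-0.18]]]'
python3 - <<'E'
from plant import robot;from h import *
where(robot.read_state())
im=robot.read_camera("scene")["image"]
cv2.imwrite("pics/c3.png",cv2.resize(im[120:400,200:500],None,fx=2,fy=2))
E
```

```text
t: 6.5
tool_pos: [0.4641, 0.0163, 0.0384]
orientation: [-2.296, -2.144, 0.0]
force: [-0.3, -1.3, -1.4]
opening: 0.0549
t: 7.0
tool_pos: [0.4676, 0.0633, 0.0386]
orientation: [-2.296, -2.144, -0.0]
force: [0.5, -1.4, -0.9]
opening: 0.0552
t: 7.2
tool_pos: [0.4677, 0.0627, 0.0388]
orientation: [2.295, 2.145, 0.001]
force: [0.0, -0.6, 0.6]
opening: 0.0548
t 7.2 tcp scale x,y,z [-0.0701 -0.0651] 0.0388 yaw err deg -0.09 tilt [ 0.  0. -1.] F [ 0.  -0.6  0.6] open 0.0548
```

View pics/c3.png

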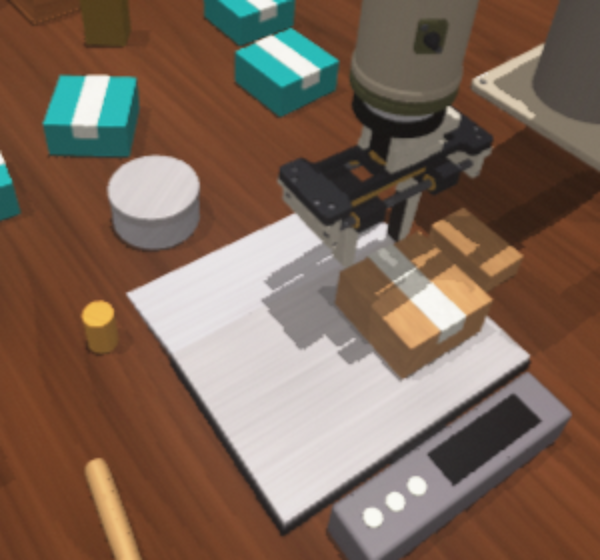

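The carton looks to be on the platform, touching neither ramp nor console. I back off, lift and measure.

```bash
python3 -m inch '[[[-2,0,0,0,0,0,-0.18],[-3,0,0,0,0,0,-0.18],[0,0,-4.5,0,0,0,-0.18],[0,0,-4.5,0,0,0,-0.18],[0,0,-4,0,0,0,-0.18]]]'; python3 -m inch '[[[-4.5,0,0,0,0,0,-0.18],[-4.5,0,0,0,0,0,-0.18],[-4.5,0,0,0,0,0,-0.18],[-4.5,0,0,0,0,0,-0.18],[-4.5,0,0,0,0,0,-0.18]]]'
python3 - <<'E'
from plant import robot;from h import *
where(robot.read_state())
c=robot.read_camera("top");im=c["image"];hsv=cv2.cvtColor(im,cv2.COLOR_BGR2HSV)
tan=((hsv[...,1]>80)&(hsv[...,2]>160)&(hsv[...,0]>8)&(hsv[...,0]<25)).astype(np.uint8)*255
tan[:,:195]=0;tan[:,330:]=0;tan[:120]=0;tan[238:]=0
p=cv2.findNonZero(cv2.morphologyEx(tan,cv2.MORPH_OPEN,np.ones((3,3))))
ct=cv2.convexHull(p);r=cv2.minAreaRect(ct);b=cv2.boxPoints(r);P=ray(c,b,.07);print(r,P.round(4))
a=np.deg2rad(-3.8);S=np.array([[np.cos(a),-np.sin(a)],[np.sin(a),np.cos(a)]])
print("carton corners in scale",((P[:,:2]-[.542,.123])@S).round(4).tolist(),"centre",((P.mean(0)[:2]-[.542,.123])@S).round(4))
tn=((hsv[...,2]>150)&(hsv[...,1]<60)).astype(np.uint8)*255;tn[:134]=0;tn[182:]=0;tn[:,:322]=0;tn[:,368:]=0
(u,v),rr=cv2.minEnclosingCircle(biggest(tn));print("tin",u,v,rr)
o=im.copy();cv2.drawContours(o,[b.astype(int)],-1,(0,0,255),1);cv2.imwrite("pics/c4.png",cv2.resize(o[100:270,160:400],None,fx=3,fy=3))
E
```

```text
t: 7.75
tool_pos: [0.4641, 0.0118, 0.1708]
orientation: [2.297, 2.142, 0.001]
force: [1.3, 0.2, -0.1]
opening: 0.055
t: 8.25
tool_pos: [0.4483, -0.2142, 0.169]
orientation: [2.296, 2.143, 0.001]
force: [0.5, 0.4, -0.0]
opening: 0.0546
t 8.25 tcp scale x,y,z [-0.0711 -0.3427] 0.169 yaw err deg -0.15 tilt [ 0.001 -0.    -1.   ] F [ 0.5  0.4 -0. ] open 0.0546
((233.6680450439453, 198.65164184570312), (40.922157287597656, 40.107330322265625), 5.19442892074585) [[0.4228 0.1751 0.07  ]
 [0.5225 0.1733 0.07  ]
 [0.5148 0.0712 0.07  ]
 [0.4154 0.075  0.07  ]]
carton corners in scale [[-0.1224, 0.0441], [-0.0228, 0.0489], [-0.0237, -0.0535], [-0.1231, -0.0563]] centre [-0.073  -0.0042]
tin 347.0 157.5 30.220125198364258
```

View pics/c4.png

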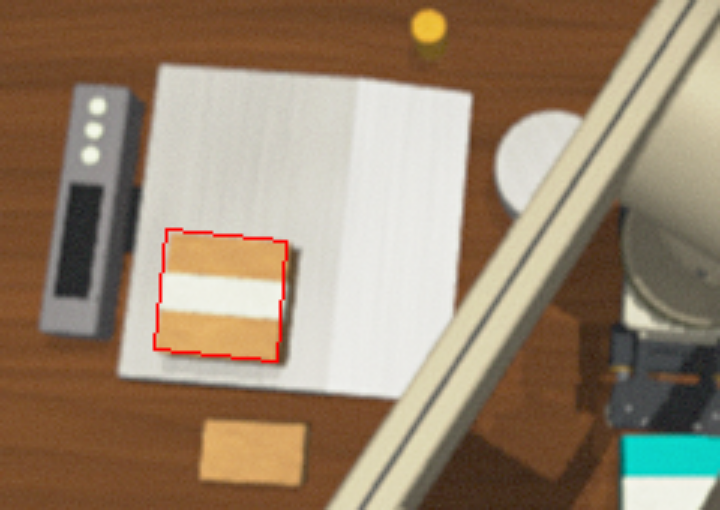

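The carton stands wholly on the platform: x −0.123 to −0.023 and y −0.056 to 0.049 in the scale frame, within about 2° of square. The tin's visible left edge is still at column 325. The arm is clear, so I hand in.

```bash
python3 -m inch '[[[0,0,0,0,0,0,-0.18],[0,0,0,0,0,0,-0.18]]]'; python3 -c "
from plant import robot;print(robot.close_job())"
```

```text
t: 8.5
tool_pos: [0.4485, -0.2121, 0.1685]
orientation: [-2.297, -2.142, -0.001]
force: [-0.3, 0.1, 0.3]
opening: 0.0548
the job is handed in; nothing more can be done
None
```

The carton is on the scale platform and the job is handed in at 8.5 s. I pushed it straight up the ramp with the two fingers part-closed, at about 0.1 m/s, then backed off and lifted clear.

My last checks from the top camera, with an accuracy of a few millimetres:
- **Position:** the carton's centre is at about (−73, −4) mm in the scale frame. That leaves about 17 mm to the platform's side edge, 34 mm to the ramp and 56 mm to the console.
- **Squareness:** its edges came out between 0.5° and 2.8° off the scale's axes. That is roughly the pixel accuracy.
- **Forces:** the wrist force at the readings stayed below about 8 N, and the gripper was touching nothing at the end.
- **Tin:** the automatic circle fit failed at the end because the arm partly hid the tin (radius 30 px against 19.5 before). By eye, its visible left edge was still at column 325, as at the start.

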